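Clear the inspected collars off the sorting tray

TASK

The handle collars on the green sorting tray have been inspected: with the closed fingers, sweep the three bright steel ones along the tray and off its open end into the blue bin, and sweep the black reject off the opposite end into the red bin. Push them lightly, without squeezing or lifting any of them, and leave the yellow plug gauge on the tray and everything else on the bench standing where it is.

Things in the scene. Friction and masses are not known exactly. Their poses are not given: they have to be found in the camera images.
- tray: fixed sorting tray: a green flat top 250 mm wide (its own x) and 260 mm long (its own y), 70 mm above the bench, on aluminium legs. Upstands 12 mm high and 3 mm thick run along both long sides (x = +-125 mm); both short ends (y = +-130 mm) are open edges with no lip, and a bin stands under each. Origin on the bench under the middle of the tray, z up; the top is at z = +70 mm in this frame
- blue_bin: fixed open blue bin for good parts, 240 mm (x) by 120 mm (y), 58 mm high, walls and floor 4 mm. It stands at one end of the tray (either end), parallel to it, its near wall tucked 15 mm in under the tray's open edge and its rim 12 mm below the tray top, so that what is pushed off that edge falls in. Origin on the bench under its middle, 175 mm along the tray's y axis from the tray's origin
- red_bin: fixed open red bin for rejects, same size and frame as the blue one, at the other end of the tray
- good1: good part: bright steel ring (short tube) 28 mm across, 18 mm high, 16 mm bore, about 40 g, standing flat on the tray; origin at the centre of the ring, 9 mm above the tray top; it slides easily
- good2: good part: bright steel ring (short tube) 28 mm across, 18 mm high, 16 mm bore, about 40 g, standing flat on the tray; origin at the centre of the ring, 9 mm above the tray top; it slides easily
- good3: good part: bright steel ring (short tube) 28 mm across, 18 mm high, 16 mm bore, about 40 g, standing flat on the tray; origin at the centre of the ring, 9 mm above the tray top; it slides easily
- reject: rejected part: black ring (short tube) 28 mm across, 18 mm high, 16 mm bore, about 40 g, standing flat on the tray; origin at the centre of the ring, 9 mm above the tray top; it slides easily
- gauge: loose plug gauge standing on the tray near its far long side (tray x about +90 mm): yellow handle 22 mm across, 24 mm high, steel plug on top to 40 mm; origin at the centre of its foot. Leave it
- knob1: loose black pan-lid knob on the bench to the robot's left, 42 mm across, 40 mm high; origin under its middle. Leave it
- knob2: loose black pan-lid knob on the bench to the robot's right, 42 mm across, 40 mm high; origin under its middle. Leave it
- dish: loose round white dish of studs on the bench, 116 mm across, 30 mm high; origin under its middle. Leave it
- pot: loose cream pot with black cap and side grips, 190 mm over the grips, 95 mm high; origin under its middle. Leave it
- wrench: loose steel wrench lying on the bench, 160 mm long; origin under its middle. Leave it

How it is judged (in metres and radians):
At the end, for the whole second after the job is handed in: the three steel collars lie at rest inside the blue bin and the black one inside the red bin (centres within the bin's walls and below its rim); gauge, knobs, dish, pot and wrench are within 15 mm of where they stood, and all but the wrench upright within 17 degrees (x of good1 in the frame of blue_bin between -0.12 and 0.12 m and y of good1 in the frame of blue_bin between -0.06 and 0.06 m and z of each of good1, good2, good3 in the frame of blue_bin below 0.05 m and linear speed of each of good1, good2, good3, reject below 0.03 m/s and x of good2 in the frame of blue_bin between -0.12 and 0.12 m and y of good2 in the frame of blue_bin between -0.06 and 0.06 m and x of good3 in the frame of blue_bin between -0.12 and 0.12 m and y of good3 in the frame of blue_bin between -0.06 and 0.06 m and x of reject in the frame of red_bin between -0.12 and 0.12 m and y of reject in the frame of red_bin between -0.06 and 0.06 m and z of reject in the frame of red_bin below 0.05 m and distance of each of gauge, knob1, knob2, dish, pot, wrench from where it was at the start of the episode below 0.015 m and angle between each of gauge, knob1, knob2, dish, pot's own z axis and vertical below 0.3 rad); the robot touches nothing.
It fails at once if a collar is lifted: its centre more than 20 mm above its height on the tray (height (world z) of any of good1, good2, good3, reject above 0.099 m).
It fails at once if a collar is pinched or pressed with more than 12 N (contact force between the fingers and good1 above 12 N or contact force between the fingers and good2 above 12 N or contact force between the fingers and good3 above 12 N or contact force between the fingers and reject above 12 N).
It fails at once if the gauge, a knob, the dish, the pot or the wrench is moved more than 15 mm (distance of any of gauge, knob1, knob2, dish, pot, wrench from where it was at the start of the episode above 0.015 m).
It also fails if it takes over 61 s, if anything falls off the work surface, if the arm or the gripper's body presses on something with over 40 N, if the wrist force passes 120 N, or if a joint passes its speed limit or range.

ROBOT

A 6-joint arm with a two-finger parallel gripper is mounted at the origin on the work surface. World frame = base frame: x ahead of the robot, y to its left, z up, the work surface at z = 0. Lengths are in m, angles in degrees, forces in N, time in s.
With the tool pointing down it reaches from about 0.425 to 0.95 m from the base axis. Payload 14.7 kg.
Tool frame: the origin (TCP) lies at the centre of the arm's flange, where the gripper is bolted on; the fingertips stand 173 mm ahead of it and the grasp point (between the pads) lies 155 mm ahead of it; z points along the fingers, y is the line along which they close (so a half turn about z gives the same grasp; the last joint's range is limited). The gripper opens to 85 mm and grips with 20 to 120 N. Pads are 22 mm wide; open, the fingers measure 114 mm over their backs; the gripper's body (76 mm by 85 mm) begins 54 mm behind the grasp point. The pads swing forward as they close: fully open they stand 13 mm farther back than shut.
Start: joints at [-79.103, 27.513, 91.461, -0, 61.026, -2.67], TCP at [0.153, -0.632, 0.405] pointing down, gripper open.
Joint ranges: [-157.49, 157.49], [-46.99, 117.5], [13.45, 153.17], [-89.5, 269.5], [5.16, 153.95], [-167.48, 167.48]. Speed limits (degrees/s): [108.29, 108.29, 136.94, 172.46, 172.46, 172.46].

INTERFACE

Orientations are given as [roll, pitch, yaw] about the fixed x, y, z axes, in that order (R = Rz(yaw) Ry(pitch) Rx(roll)).
In Python, from cell import bot gives the robot as it stands.
- The arm moves only by the shell command python3 -m creep 'ROWS' [FORCE]. ROWS is a JSON object of lists of equal length, an entry for each row: "slide": the shift along the tool's x, y, z in cm, a list of three; "turn": the turn about the tool's z in degrees; "fingers": the opening, from 0 (shut) to 1 (fully open). In form: {"slide": [[x, y, z], ...], "turn": [turn, ...], "fingers": [fingers, ...]}. A call has 1 to 5 rows; each row is the pose to reach, as a shift and turn from the pose commanded when the call began, along the tool's axes at that moment; what a row does not reach only later rows make up. A row lasts 1/12 s, in which the tool goes at most 41.7 mm and 7.16 degrees, less where a joint would pass 70% of its speed; a pose out of reach is approached as far as the arm can. A call with a gripper value outside its range is refused whole. The fingers move at their own pace and stop on an object; FORCE is the grip in N (left out, the last holds). Time passes only in rows, so rows that repeat a pose let the fingers close. It gives the time, the measured TCP pose, the force, the opening and the grip force at its end, in the units of the state.
- bot.get_state(): the state, without advancing time (a new reading comes with each control period).
- bot.snapshot(name): name is "scene" or "top" or "wrist"; returns a dict with "image" (384x512x3 uint8, red, green, blue), "fov_y" (degrees; the focal length in pixels is half the picture's height over the tangent of half this angle, whatever the lens; pixels are square), "cx", "cy" (the principal point, pixels), "R" (3x3) and "t" (3): a world point X has camera coordinates R X + t. Camera axes: x right, y down, z forward; pixel columns grow to the right and rows downward; lengths in m; the calibration is good to about 2 mm. A picture is of the moment at which its call begins. There is no depth.
- bot.hand_in(): hands the job in; it is judged then, once.
The state is a dict: "clock": time; "joints": joint angles; "joint_velocities": joint speeds; "joint_torque": joint torques, N m; "eef_pos": TCP position; "ee_rot": TCP orientation; "force": force on the tool from outside, world axes, zero at the start; "wrist_torque": the same for the moment, N m; "gripper_width": finger opening in m; "grip_force": force on a finger pad.
Only numpy, scipy, OpenCV 4.12 (cv2) and the standard library are available. Lean on these libraries where they do the work, as an engineer would, in place of code of your own. Each camera call takes 0.05 s, during which the arm holds its last target. There are 200 camera calls.

## Working session

There is one attempt and no reset: what is moved stays moved. The work goes in short steps, Python scripts to look and compute and a shell command to move; the robot and the scene stay as the last step left them, time stands still between calls to the robot, and variables do not carry over. Pictures are saved under pics/ and viewed, at most 13 in all, crops included, and the job is handed in when it is done.

```bash
mkdir -p pics; cat > h.py <<'E'
import numpy as np, cv2
from cell import bot
def snap(n,f):
    s=bot.snapshot(n); cv2.imwrite('pics/'+f,s['image'][:,:,::-1]); return s
def ray(s,u,v,z):
    R=np.array(s['R']);t=np.array(s['t']);f=s['image'].shape[0]/2/np.tan(np.radians(s['fov_y']/2))
    c=-R.T@t; d=R.T@np.array([(u-s['cx'])/f,(v-s['cy'])/f,1]); return c+d*(z-c[2])/d[2]
E
python3 - <<'E'
from h import *
for n in('top','scene'):
    s=snap(n,n+'0.png');print(n,s['fov_y'],-np.array(s['R']).T@s['t'])
a=cv2.imread('pics/top0.png');cv2.imwrite('pics/top0b.png',cv2.resize(a,(800,600)))
st=bot.get_state();print(st['clock'],st['eef_pos'],st['ee_rot'])
E
```

```text
top 50.179211921473005 [ 0.36771298 -0.03435898  1.36209874]
scene 53.15322651910274 [1.22864909 0.44740704 0.85994508]
0.1 [ 0.15243886 -0.63170938  0.40413278] [-1.79939151e+02 -3.32066767e-03  1.35632930e+01]
```

View pics/top0b.png

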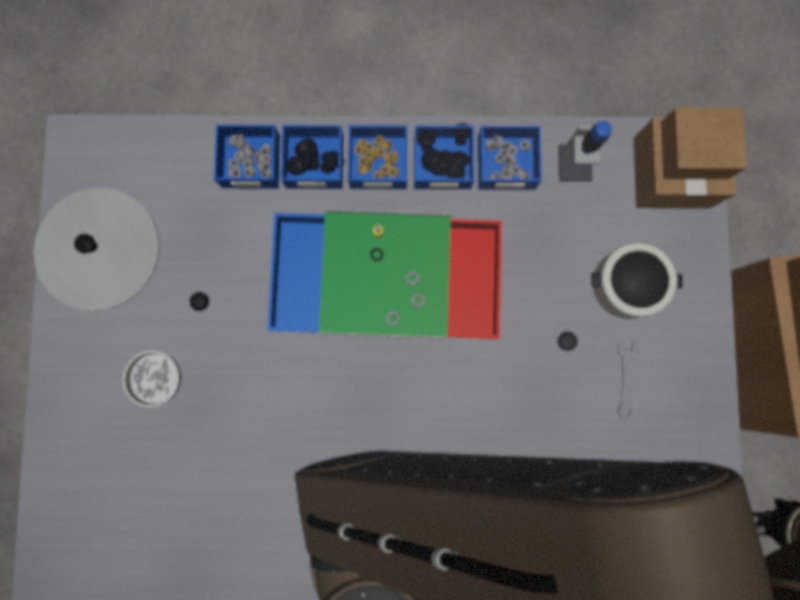

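View pics/scene0.png

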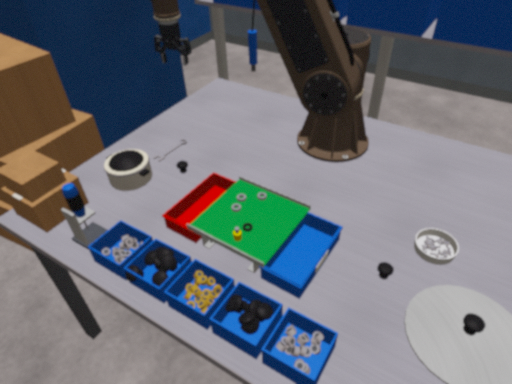

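The top view, in 800x600 pixels, shows the blue bin left of the tray (+y) and the red bin right (-y). The steel rings are near (412,278), (418,299) and (392,317), the black ring is at (377,254) and the gauge at (378,231). Next I measure these.

```bash
cat > meas.py <<'E'
from h import *
def meas(s,minA=6):
    im=s['image'];h=cv2.cvtColor(im,cv2.COLOR_RGB2HSV)
    g=((h[...,0]>48)&(h[...,0]<75)&(h[...,1]>150)).astype(np.uint8)
    c=max(cv2.findContours(g,cv2.RETR_EXTERNAL,2)[0],key=cv2.contourArea)
    P=np.array([ray(s,u,v,.07)[:2] for (u,v) in c[:,0,:]],np.float32)
    r=cv2.minAreaRect(P)
    m=np.zeros_like(g);cv2.drawContours(m,[c],-1,1,-1);m=cv2.erode(m,np.ones((5,5)))
    o=m*(1-g);o=cv2.morphologyEx(o,cv2.MORPH_CLOSE,np.ones((3,3)))
    out=[]
    for k in cv2.findContours(o,cv2.RETR_EXTERNAL,2)[0]:
        if cv2.contourArea(k)<minA: continue
        (u,v),_=cv2.minEnclosingCircle(k);mm=np.zeros_like(g);cv2.drawContours(mm,[k],-1,1,-1)
        out.append((np.round(ray(s,u,v,.079)[:2],4),cv2.contourArea(k),np.round(cv2.mean(im,mm)[:3])))
    return r,out
if __name__=='__main__':
    import sys
    s=bot.snapshot('top');r,o=meas(s);print(r,np.round(cv2.boxPoints(r),3).tolist());[print(*x) for x in o]
    print(bot.get_state()['clock'])
E
python3 meas.py
```

```text
((0.07598082721233368, -0.7743364572525024), (0.0020335090812295675, 0.004367311950773001), 42.67136764526367) [[0.07400000095367432, -0.7730000019073486], [0.07699999958276749, -0.7770000100135803], [0.07800000160932541, -0.7749999761581421], [0.07500000298023224, -0.7720000147819519]]
0.15
```

```bash
python3 - <<'E'
import cv2
a=cv2.imread('pics/top0.png');h=cv2.cvtColor(a,cv2.COLOR_BGR2HSV)
for p in[(170,215),(190,280),(178,263),(163,241),(148,242)]:print(a[p],h[p])
E
sed -i 's/>48)/>50)/;s/<75)/<80)/;s/>150)/>165)/' meas.py; python3 meas.py
```

```text
[ 83 137  59] [ 69 145 137]
[ 81 140  69] [ 65 129 140]
[ 83 138  69] [ 66 128 138]
[ 79 132  60] [ 68 139 132]
[ 82 137 135] [ 31 102 137]
((-0.03590639680624008, -0.3391037881374359), (0.0, 0.0), 0.0) [[-0.035999998450279236, -0.33899998664855957], [-0.035999998450279236, -0.33899998664855957], [-0.035999998450279236, -0.33899998664855957], [-0.035999998450279236, -0.33899998664855957]]
0.2
```

```bash
sed -i 's/>165)/>85)/' meas.py; python3 meas.py; python3 - <<'E'
import cv2
a=cv2.imread('pics/top0.png');h=cv2.cvtColor(a,cv2.COLOR_BGR2HSV)
print(h[172:186,258:272,1]); print(h[156:172,234:250,2])
cv2.imwrite('pics/crop.png',cv2.resize(a[125:225,160:330],(800,470),interpolation=cv2.INTER_CUBIC))
E
```

```text
((0.5823957324028015, -0.009299680590629578), (0.25557032227516174, 0.24773910641670227), 88.45399475097656) [[0.45500001311302185, -0.1340000033378601], [0.703000009059906, -0.14000000059604645], [0.7099999785423279, 0.11500000208616257], [0.4620000123977661, 0.12200000137090683]]
[ 0.4891 -0.0255] 56.5 [101. 131. 109.]
[ 0.5264 -0.0756] 58.0 [101. 130. 108.]
[ 0.5711 -0.0641] 57.0 [101. 131. 108.]
[0.6689 0.0062] 43.0 [128. 143.  83.]
0.25
[[129 138 135 127 125 116 118 124 133 130 131 132 129 131]
 [134 133 130 115  87  78  79  95 110 123 132 132 137 132]
 [134 126 102  66  46  35  32  42  76 111 127 130 132 129]
 [135 110  61  31  31  37  32  23  34  69 114 123 129 124]
 [127  92  36  30  70  90  83  49  22  40  94 125 128 134]
 [122  72  33  54 107 126 124  96  36  29  82 121 129 132]
 [124  73  31  59 105 128 126 102  50  31  81 122 129 127]
 [120  84  33  38  79 102 100  74  41  45  94 121 128 129]
 [132 109  54  29  40  47  47  39  28  60 103 123 133 135]
 [134 122  95  50  28  21  29  36  48  94 121 130 133 132]
 [128 131 127 100  71  59  60  75 102 122 128 131 128 125]
 [131
[... 545 characters left out ...]
  85  82 110 133 137 136 139]
 [140 133 118  79  84 118 133 135 126  98  76 102 129 138 137 140]
 [139 135 121  90  85 119 133 132 125  97  77 103 130 137 136 139]
 [138 138 129 103  82 101 120 116 107  83  84 117 137 138 138 140]
 [138 138 134 118  91  81  92  92  82  79  92 126 138 138 139 139]
 [138 136 136 132 116  90  84  81  91  95 114 133 137 140 140 139]
 [137 137 137 139 133 120 111 113 114 125 133 135 138 138 138 141]
 [136 139 139 136 138 136 135 137 134 137 137 137 139 140 140 141]
 [139 140 138 140 139 138 138 139 136 139 138 139 142 140 141 140]
 [140 139 139 138 139 139 138 140 138 139 138 139 139 141 137 139]
 [138 139 138 138 138 135 139 138 139 140 137 137 141 140 140 141]]
```

View pics/crop.png

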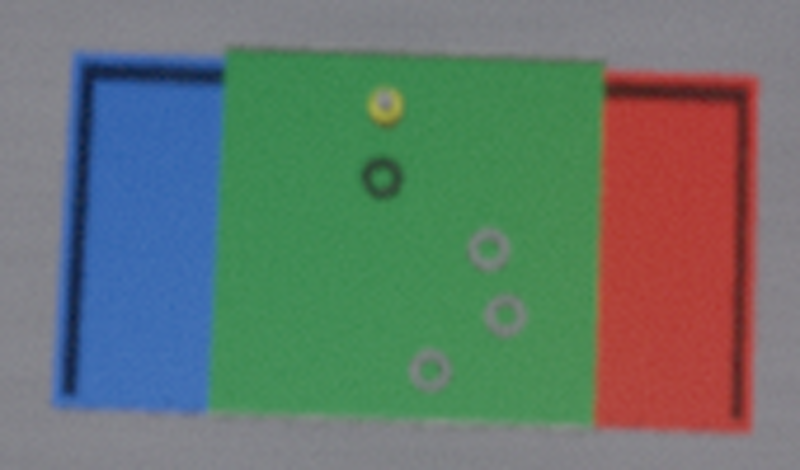

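The crop confirms the layout: steel rings at crop pixels (488,248), (505,315) and (430,370), black ring at (382,178), gauge at (385,105). Tray y is about world +y. I'll add a planner helper and move to a hover.

```bash
cat > go.py <<'E'
# python3 go.py x y z : slide (cm) and turn to put tool at tray x,y (m), TCP height z
from h import *; import sys
O=np.array([.5824,-.0093]);a=np.radians(-1.5)
ex=np.array([np.cos(a),np.sin(a)]);ey=np.array([-np.sin(a),np.cos(a)])
def totray(p): d=np.array(p)-O; return np.round([d@ex,d@ey],4)
def state():
    st=bot.get_state();return np.array(st['eef_pos']),np.array(st['ee_rot']),st
if __name__=='__main__':
    p,r,st=state()
    from scipy.spatial.transform import Rotation as Ro
    R=Ro.from_euler('xyz',r,degrees=True).as_matrix()
    print('clock',st['clock'],'tray',totray(p[:2]),'z',p[2].round(4),'yaw',r[2].round(2),'F',np.round(st['force'],1),'w',st['gripper_width'])
    v=[float(q) for q in sys.argv[1:]]
    for i in range(0,len(v),3):
        t=np.append(O+v[i]*ex+v[i+1]*ey,v[i+2]);print('slide cm',np.round(R.T@(t-p)*100,2))
    print('turn',r[2]+1.5)
E
python3 - <<'E'
from h import *;from go import totray
s=bot.snapshot('top')
print('black',totray(ray(s,241.2,162.9,.079)[:2]))
for n,p in zip('ABC',[(.4891,-.0255),(.5264,-.0756),(.5711,-.0641)]):print(n,totray(p))
E
python3 go.py -.02 -.11 .40
```

```text
black [0.0352 0.017 ]
A [-0.0928 -0.0186]
B [-0.0542 -0.0677]
C [-0.0099 -0.0551]
clock 0.3 tray [-0.4135 -0.6335] z 0.4045 yaw 13.57 F [-0.9 -0.2 -0.5] w 0.08531181338599905
slide cm [ 51.61 -40.33   0.46]
turn 15.066698137694411
```

```bash

python3 -m creep '{"slide":[[3.2,-2.5,0],[6.4,-5,0],[9.6,-7.5,0],[12.8,-10,0],[16,-12.5,0]],"turn":[0,0,0,0,0],"fingers":[0,0,0,0,0]}' 20
python3 -m creep '{"slide":[[3.2,-2.5,0],[6.4,-5,0],[9.6,-7.5,0],[12.8,-10,0],[16,-12.5,0]],"turn":[0,0,0,0,0],"fingers":[0,0,0,0,0]}'
python3 -m creep '{"slide":[[3.2,-2.5,0],[6.4,-5,0],[9.6,-7.5,0],[12.8,-10,0],[16,-12.5,0]],"turn":[3,6,9,12,15],"fingers":[0,0,0,0,0]}'
python3 go.py -.03 -.105 .40
```

```text
clock: 0.72
eef_pos: [0.2794, -0.4712, 0.4047]
ee_rot: [180.0, -0.0, 13.5]
force: [0.2, -0.5, 0.6]
gripper_width: 0.0256
grip_force: 0.0
clock: 1.13
eef_pos: [0.4057, -0.312, 0.4049]
ee_rot: [180.0, -0.0, 13.6]
force: [0.8, -0.8, 1.0]
gripper_width: -0.0002
grip_force: 0.0
clock: 1.55
eef_pos: [0.5321, -0.1528, 0.4049]
ee_rot: [180.0, -0.0, -1.6]
force: [0.9, -2.0, 0.0]
gripper_width: -0.0005
grip_force: 0.0
clock 1.55 tray [-0.0466 -0.1448] z 0.4049 yaw -1.57 F [ 0.9 -2.   0. ] w -0.000518849614425405
slide cm [ 1.65 -3.98  0.49]
turn -0.07388213383016917
```

```bash
python3 - <<'E'
from meas import *;from go import totray
s=snap('wrist','w1.png');print(s['fov_y'],-np.array(s['R']).T@s['t'])
r,o=meas(s,200);[print(totray(x[0]),*x) for x in o]
E
```

```text
67.7517659351294 [ 0.60800173 -0.15655501  0.37407854]
[-0.0903 -0.0191] [ 0.4916 -0.026 ] 482.0 [126. 151. 136.]
[-0.0532 -0.0678] [ 0.5274 -0.0757] 501.5 [130. 160. 142.]
[-0.0088 -0.0554] [ 0.5722 -0.0645] 569.0 [131. 163. 144.]
[0.0379 0.018 ] [0.6208 0.0077] 522.0 [50. 90. 59.]
[0.0857 0.0239] [0.6687 0.0123] 934.5 [150. 151.  86.]
```

View pics/w1.png

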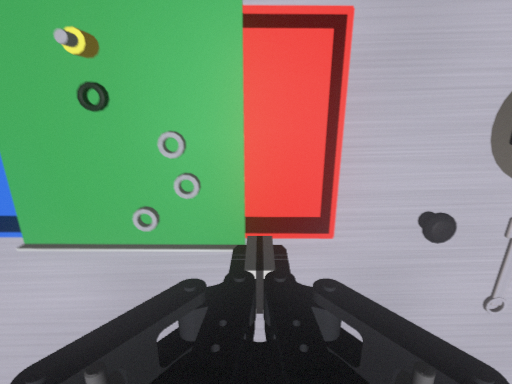

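The wrist view matches the top view to within 2 mm: rings at (171,145), (187,186) and (145,219), black at (93,97), gauge at (70,38). I'll descend behind the middle ring C (lane x = -0.009).

```bash

python3 -m creep '{"slide":[[2,-2.4,0],[3.8,-4.5,3],[3.8,-4.5,6.5],[3.8,-4.5,10],[3.8,-4.5,13]],"turn":[0,0,0,0,0],"fingers":[0,0,0,0,0]}'
python3 -m creep '{"slide":[[0,0,1.2],[0,0,2],[0,0,2.6],[0,0,2.6]],"turn":[0,0,0,0],"fingers":[0,0,0,0]}'
python3 go.py -.009 .165 .248
python3 - <<'E'
from h import *
s=bot.snapshot('scene');c=s['image'][160:290,150:350,::-1];cv2.imwrite('pics/s1.png',cv2.resize(c,(800,520),interpolation=2))
E
```

```text
clock: 2.02
eef_pos: [0.5701, -0.11, 0.2728]
ee_rot: [-180.0, 0.0, -1.4]
force: [0.3, 0.0, -1.1]
gripper_width: -0.0002
grip_force: 0.0
clock: 2.35
eef_pos: [0.5705, -0.1109, 0.2489]
ee_rot: [180.0, -0.0, -1.4]
force: [-1.5, -0.1, -0.8]
gripper_width: -0.0
grip_force: 0.0
clock 2.35 tray [-0.0092 -0.1019] z 0.2489 yaw -1.45 F [-1.5 -0.1 -0.8] w -4.628715310021511e-05
slide cm [  0.05 -26.69   0.08]
turn 0.053894182684449454
```

View pics/s1.png

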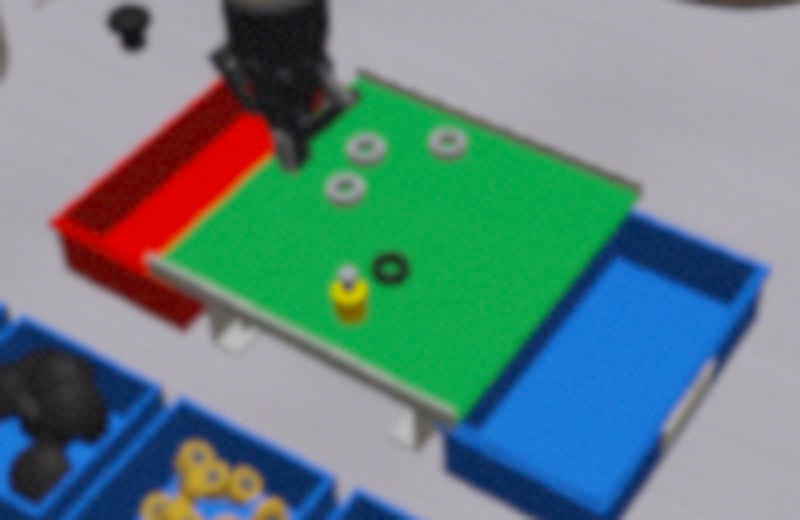

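The finger (290,155) is down behind ring C (345,187). I start the light push.

```bash

python3 -m creep '{"slide":[[0,-0.5,0],[0,-1,0],[0,-1.5,0],[0,-2,0],[0,-2.5,0]],"turn":[0,0,0,0,0],"fingers":[0,0,0,0,0]}' | grep -E "pos|force"
python3 -m creep '{"slide":[[0,-0.5,0],[0,-1,0],[0,-1.5,0],[0,-2,0],[0,-2.5,0]],"turn":[0,0,0,0,0],"fingers":[0,0,0,0,0]}' | grep -E "pos|force"
python3 -m creep '{"slide":[[0,-0.6,0],[0,-1.2,0],[0,-1.8,0],[0,-2.4,0],[0,-3,0]],"turn":[0,0,0,0,0],"fingers":[0,0,0,0,0]}' | grep -E "pos|force"
python3 go.py -.009 .155 .248
python3 - <<'E'
from meas import *;from go import totray
s=snap('wrist','w2.png')
r,o=meas(s,200);[print(totray(x[0]),*x) for x in o]
E
```

```text
eef_pos: [0.571, -0.085, 0.2492]
force: [0.7, -0.0, -0.1]
grip_force: 0.0
eef_pos: [0.5715, -0.0602, 0.2487]
force: [-0.1, -0.2, 0.8]
grip_force: 0.2
eef_pos: [0.5723, -0.0301, 0.2487]
force: [-0.3, -0.4, 0.0]
grip_force: 0.1
clock 3.65 tray [-0.0096 -0.021 ] z 0.2487 yaw -1.43 F [-0.3 -0.4  0. ] w 0.00011940270184772305
slide cm [  0.08 -17.6    0.07]
turn 0.06838570619856865
[-0.0764  0.0861] [0.5083 0.0788] 309.5 [21. 34. 25.]
[0.0378 0.0178] [0.6207 0.0075] 1981.0 [55. 98. 65.]
[0.0845 0.0206] [0.6674 0.0091] 3142.5 [175. 175. 111.]
```

View pics/w2.png

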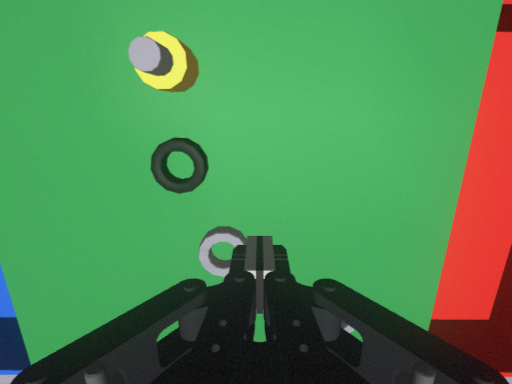

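The ring rides on the finger, at (222,251) just left of the tip (260,255). Checking its lateral offset, and carrying on.

```bash
python3 - <<'E'
from h import *;from go import totray
s=bot.snapshot('wrist');print(totray(ray(s,223,251,.079)[:2]))
E
python3 -m creep '{"slide":[[0,-0.6,0],[0,-1.2,0],[0,-1.8,0],[0,-2.4,0],[0,-3,0]],"turn":[0,0,0,0,0],"fingers":[0,0,0,0,0]}' | grep -E "pos|force"
python3 - <<'E'
from h import *;from go import totray
s=snap('wrist','w3.png');im=s['image'];h=cv2.cvtColor(im,cv2.COLOR_RGB2HSV)
m=((h[...,1]<60)&(h[...,2]>110)).astype(np.uint8);m[:200]=0;m[300:]=0;m[:,:190]=0;m[:,248:]=0
p=cv2.findNonZero(m);print(cv2.boundingRect(p));(u,v),r=cv2.minEnclosingCircle(p);print(u,v,r,totray(ray(s,u,v,.079)[:2]))
E
python3 go.py -.009 .155 .248
```

```text
[-0.0094 -0.0019]
eef_pos: [0.573, -0.0001, 0.2487]
force: [0.4, -0.1, 0.6]
grip_force: 0.1
(199, 233, 45, 44)
221.50296020507812 252.8767547607422 23.257780075073242 [-0.0105  0.0282]
clock 4.2167 tray [-0.0097  0.0098] z 0.2487 yaw -1.42 F [-0.2  1.1  0.7] w 0.00013266561068662217
slide cm [  0.09 -14.52   0.07]
turn 0.08481549104454489
```

The ring holds its lane, so I finish the sweep.

```bash

python3 -m creep '{"slide":[[0,-0.6,0],[0,-1.2,0],[0,-1.8,0],[0,-2.4,0],[0,-3,0]],"turn":[0,0,0,0,0],"fingers":[0,0,0,0,0]}' | grep -E "pos|force"
python3 -m creep '{"slide":[[0,-0.6,0],[0,-1.2,0],[0,-1.8,0],[0,-2.4,0],[0,-3,0]],"turn":[0,0,0,0,0],"fingers":[0,0,0,0,0]}' | grep -E "pos|force"
python3 -m creep '{"slide":[[0,-0.6,0],[0,-1.2,0],[0,-1.8,0],[0,-2.4,0],[0,-3,0]],"turn":[0,0,0,0,0],"fingers":[0,0,0,0,0]}' | grep -E "pos|force"
python3 -m creep '{"slide":[[0,-0.6,0],[0,-1.2,0],[0,-1.8,0],[0,-2.4,0],[0,-3,0]],"turn":[0,0,0,0,0],"fingers":[0,0,0,0,0]}' | grep -E "pos|force"
python3 -m creep '{"slide":[[0,-0.6,0],[0,-1.2,0],[0,-1.8,0],[0,-2.4,0],[0,-2.4,0]],"turn":[0,0,0,0,0],"fingers":[0,0,0,0,0]}' | grep -E "pos|force"
python3 -m creep '{"slide":[[0,0,-2],[0,0,-4],[0,0,-6],[0,0,-8],[0,0,-8]],"turn":[0,0,0,0,0],"fingers":[0,0,0,0,0]}' | grep -E "pos|force"
python3 - <<'E'
from meas import *
snap('wrist','w4.png')
E
python3 go.py -.0535 -.11 .33
```

```text
eef_pos: [0.5738, 0.0299, 0.2487]
force: [0.2, 0.5, -0.8]
grip_force: 0.1
eef_pos: [0.5745, 0.0599, 0.2487]
force: [-0.2, -0.3, -0.8]
grip_force: 0.1
eef_pos: [0.5753, 0.0899, 0.2487]
force: [0.7, -0.3, 0.3]
grip_force: 0.1
eef_pos: [0.576, 0.1198, 0.2487]
force: [-0.6, 0.1, 0.2]
grip_force: 0.0
eef_pos: [0.5766, 0.1443, 0.2487]
force: [-0.6, -0.3, -0.1]
grip_force: 0.0
eef_pos: [0.5777, 0.1434, 0.3323]
force: [1.0, 0.8, 0.4]
grip_force: 0.0
clock 6.7667 tray [-0.0092  0.1524] z 0.3307 yaw -1.44 F [-0.1  0.1 -0.5] w -0.00010736584992751613
slide cm [-4.46 26.23  0.03]
turn 0.06257996871935778
```

View pics/w4.png

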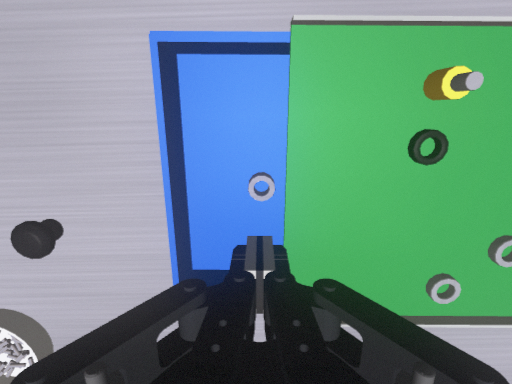

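The ring is in the blue bin at (262,187) and the others are undisturbed. Ring B is next.

```bash

python3 -m creep '{"slide":[[-0.7,3.8,0],[-1.4,7.6,0],[-2.1,11.4,0],[-2.8,15.2,0],[-3.5,19,0]],"turn":[0,0,0,0,0],"fingers":[0,0,0,0,0]}' | grep -E "pos|force"
python3 -m creep '{"slide":[[-0.6,3.8,0],[-0.95,7,0],[-0.95,7,2.5],[-0.95,7,5],[-0.95,7,7]],"turn":[0,0,0,0,0],"fingers":[0,0,0,0,0]}' | grep -E "pos|force"
python3 -m creep '{"slide":[[0,0,0.8],[0,0,1.2],[0,0,1.2]],"turn":[0,0,0],"fingers":[0,0,0]}' | grep -E "pos|force"
python3 go.py -.0535 .15 .248
```

```text
eef_pos: [0.5359, -0.0473, 0.3279]
force: [2.1, -0.8, -0.6]
grip_force: 0.0
eef_pos: [0.5248, -0.1164, 0.2569]
force: [-0.2, 0.4, 0.3]
grip_force: 0.0
eef_pos: [0.5254, -0.1154, 0.246]
force: [-0.4, -0.1, 0.4]
grip_force: 0.0
clock 7.85 tray [-0.0542 -0.1076] z 0.246 yaw -1.42 F [-0.4 -0.1  0.4] w -6.706331697016968e-05
slide cm [  0.1  -25.76  -0.19]
turn 0.08088529456905635
```

```bash

python3 -m creep '{"slide":[[0.1,-0.5,-0.2],[0.1,-1,-0.2],[0.1,-1.5,-0.2],[0.1,-2,-0.2],[0.1,-2.5,-0.2]],"turn":[0,0,0,0,0],"fingers":[0,0,0,0,0]}' | grep -E "pos|force"
python3 -m creep '{"slide":[[0,-0.5,0],[0,-1,0],[0,-1.5,0],[0,-2,0],[0,-2.5,0]],"turn":[0,0,0,0,0],"fingers":[0,0,0,0,0]}' | grep -E "pos|force"
python3 -m creep '{"slide":[[0,-0.6,0],[0,-1.2,0],[0,-1.8,0],[0,-2.4,0],[0,-3,0]],"turn":[0,0,0,0,0],"fingers":[0,0,0,0,0]}' | grep -E "pos|force"
python3 -m creep '{"slide":[[0,-0.6,0],[0,-1.2,0],[0,-1.8,0],[0,-2.4,0],[0,-3,0]],"turn":[0,0,0,0,0],"fingers":[0,0,0,0,0]}' | grep -E "pos|force"
python3 - <<'E'
from h import *;from go import totray
s=snap('wrist','w5.png');im=s['image'];h=cv2.cvtColor(im,cv2.COLOR_RGB2HSV)
m=((h[...,1]<60)&(h[...,2]>110)).astype(np.uint8);m[:200]=0;m[300:]=0;m[:,:190]=0;m[:,248:]=0
p=cv2.findNonZero(m);print(cv2.boundingRect(p));(u,v),r=cv2.minEnclosingCircle(p);print(u,v,r,totray(ray(s,u,v,.079)[:2]))
E
python3 go.py -.0535 .15 .248
```

```text
eef_pos: [0.5274, -0.0899, 0.2493]
force: [-0.7, 0.2, 0.2]
grip_force: 0.2
eef_pos: [0.5279, -0.0651, 0.2487]
force: [0.1, -0.6, 1.0]
grip_force: 0.3
eef_pos: [0.5286, -0.0349, 0.2487]
force: [-0.5, -0.8, -0.2]
grip_force: 0.2
eef_pos: [0.5294, -0.005, 0.2487]
force: [-0.1, -1.3, -0.6]
grip_force: 0.1
(198, 231, 47, 44)
221.50485229492188 250.9029083251953 23.530548095703125 [-0.0528  0.022 ]
clock 9.5667 tray [-0.0532  0.0036] z 0.2487 yaw -1.42 F [0.  1.4 0.9] w -0.0001470616180504558
slide cm [-1.000e-02 -1.464e+01  7.000e-02]
turn 0.07863752767345278
```

```bash

python3 -m creep '{"slide":[[0,-0.6,0],[0,-1.2,0],[0,-1.8,0],[0,-2.4,0],[0,-3,0]],"turn":[0,0,0,0,0],"fingers":[0,0,0,0,0]}' | grep -E "pos|force"
python3 -m creep '{"slide":[[0,-0.6,0],[0,-1.2,0],[0,-1.8,0],[0,-2.4,0],[0,-3,0]],"turn":[0,0,0,0,0],"fingers":[0,0,0,0,0]}' | grep -E "pos|force"
python3 -m creep '{"slide":[[0,-0.6,0],[0,-1.2,0],[0,-1.8,0],[0,-2.4,0],[0,-3,0]],"turn":[0,0,0,0,0],"fingers":[0,0,0,0,0]}' | grep -E "pos|force"
python3 -m creep '{"slide":[[0,-0.6,0],[0,-1.2,0],[0,-1.8,0],[0,-2.4,0],[0,-3,0]],"turn":[0,0,0,0,0],"fingers":[0,0,0,0,0]}' | grep -E "pos|force"
python3 -m creep '{"slide":[[0,-0.6,0],[0,-1.2,0],[0,-1.8,0],[0,-2.4,0],[0,-2.8,0]],"turn":[0,0,0,0,0],"fingers":[0,0,0,0,0]}' | grep -E "pos|force"
python3 -m creep '{"slide":[[0,0,-2],[0,0,-4],[0,0,-6],[0,0,-8],[0,0,-8]],"turn":[0,0,0,0,0],"fingers":[0,0,0,0,0]}' | grep -E "pos|force"
python3 - <<'E'
from meas import *;from go import totray
s=snap('wrist','w6.png');im=s['image'];h=cv2.cvtColor(im,cv2.COLOR_RGB2HSV)
r,o=meas(s,200);[print(totray(x[0]),*x) for x in o]
b=((h[...,0]>100)&(h[...,0]<125)&(h[...,1]>150)).astype(np.uint8);b=cv2.morphologyEx(b,cv2.MORPH_CLOSE,np.ones((5,5)))
cs,hi=cv2.findContours(b,cv2.RETR_CCOMP,2)
for c,q in zip(cs,hi[0]):
    if q[3]>=0 and cv2.contourArea(c)>150: (u,v),rr=cv2.minEnclosingCircle(c);print('bin hole',u,v,rr,totray(ray(s,u,v,.02)[:2]))
E
python3 go.py -.091 -.062 .33
```

```text
eef_pos: [0.5301, 0.025, 0.2487]
force: [0.4, 0.1, 0.7]
grip_force: 0.1
eef_pos: [0.5309, 0.055, 0.2487]
force: [0.6, -0.4, 0.1]
grip_force: 0.1
eef_pos: [0.5316, 0.085, 0.2487]
force: [-0.8, 0.8, -0.3]
grip_force: 0.1
eef_pos: [0.5324, 0.1149, 0.2487]
force: [0.6, 0.8, -0.7]
grip_force: 0.0
eef_pos: [0.5331, 0.1431, 0.2487]
force: [0.4, -0.4, 0.4]
grip_force: 0.0
eef_pos: [0.5341, 0.1428, 0.3321]
force: [1.5, -0.1, 0.5]
grip_force: 0.0
[-0.091  -0.0153] [ 0.491  -0.0222] 853.0 [124. 142. 133.]
[0.0374 0.0199] [0.6203 0.0096] 1004.5 [50. 85. 58.]
bin hole 259.5 185.5 15.700418472290039 [-0.0534  0.1497]
bin hole 259.1972961425781 144.32725524902344 15.792032241821289 [-0.0117  0.15  ]
clock 12.1167 tray [-0.0527  0.1506] z 0.3306 yaw -1.43 F [ 0.3  0.2 -0.6] w -6.164900032561606e-05
slide cm [-3.86 21.26  0.03]
turn 0.07148723184385086
```

View pics/w6.png

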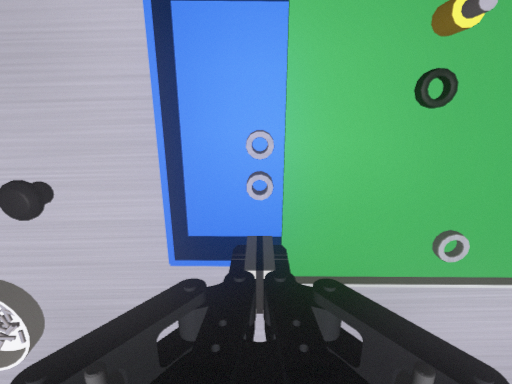

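Two rings now lie in the blue bin, at (259,145) and (259,186). Next is ring A (lane x = -0.091).

```bash

python3 -m creep '{"slide":[[-0.7,3.7,0],[-1.4,7.4,0],[-2.1,11.1,0],[-2.8,14.8,0],[-3.5,18.5,0]],"turn":[0,0,0,0,0],"fingers":[0,0,0,0,0]}' | grep -E "pos|force"
python3 -m creep '{"slide":[[-0.35,2.8,0],[-0.35,2.8,2],[-0.35,2.8,4],[-0.35,2.8,6],[-0.35,2.8,7]],"turn":[0,0,0,0,0],"fingers":[0,0,0,0,0]}' | grep -E "pos|force"
python3 -m creep '{"slide":[[0,0,0.7],[0,0,1.1],[0,0,1.1]],"turn":[0,0,0],"fingers":[0,0,0]}' | grep -E "pos|force"
python3 go.py -.0915 .15 .248
```

```text
eef_pos: [0.4925, -0.043, 0.328]
force: [1.4, -0.5, -0.2]
grip_force: 0.0
eef_pos: [0.4883, -0.0697, 0.2563]
force: [-0.9, 0.6, 0.7]
grip_force: 0.0
eef_pos: [0.4892, -0.0694, 0.2472]
force: [-0.4, 0.9, -0.3]
grip_force: 0.0
clock 13.2 tray [-0.0916 -0.0626] z 0.2472 yaw -1.41 F [-0.4  0.9 -0.3] w 0.00026065852196370266
slide cm [  0.04 -21.26  -0.08]
turn 0.08506348174298828
```

```bash

python3 -m creep '{"slide":[[0,-0.5,-0.1],[0,-1,-0.1],[0,-1.5,-0.1],[0,-2,-0.1],[0,-2.5,-0.1]],"turn":[0,0,0,0,0],"fingers":[0,0,0,0,0]}' | grep -E "pos|force"
python3 -m creep '{"slide":[[0,-0.5,0],[0,-1,0],[0,-1.5,0],[0,-2,0],[0,-2.5,0]],"turn":[0,0,0,0,0],"fingers":[0,0,0,0,0]}' | grep -E "pos|force"
python3 -m creep '{"slide":[[0,-0.6,0],[0,-1.2,0],[0,-1.8,0],[0,-2.4,0],[0,-3,0]],"turn":[0,0,0,0,0],"fingers":[0,0,0,0,0]}' | grep -E "pos|force"
python3 - <<'E'
from h import *;from go import totray
s=snap('wrist','w7.png');im=s['image'];h=cv2.cvtColor(im,cv2.COLOR_RGB2HSV)
m=((h[...,1]<60)&(h[...,2]>110)).astype(np.uint8);m[:200]=0;m[300:]=0;m[:,:190]=0;m[:,248:]=0
p=cv2.findNonZero(m);print(cv2.boundingRect(p));(u,v),r=cv2.minEnclosingCircle(p);print(u,v,r,totray(ray(s,u,v,.079)[:2]))
E
python3 go.py -.091 .15 .248
```

```text
eef_pos: [0.49, -0.0439, 0.2491]
force: [0.3, 0.7, 1.5]
grip_force: 0.1
eef_pos: [0.4905, -0.0192, 0.2487]
force: [-0.2, -0.4, 0.1]
grip_force: 0.2
eef_pos: [0.4912, 0.011, 0.2487]
force: [0.6, 0.4, -0.2]
grip_force: 0.1
(199, 229, 47, 44)
222.0 249.0 24.041728973388672 [-0.0902  0.0367]
clock 14.5 tray [-0.0917  0.0185] z 0.2487 yaw -1.42 F [ 0.4  0.8 -0.1] w -0.0001737963365815376
slide cm [  0.09 -13.15   0.07]
turn 0.07969104935355631
```

```bash

python3 -m creep '{"slide":[[0,-0.6,0],[0,-1.2,0],[0,-1.8,0],[0,-2.4,0],[0,-3,0]],"turn":[0,0,0,0,0],"fingers":[0,0,0,0,0]}' | grep -E "pos|force"
python3 -m creep '{"slide":[[0,-0.6,0],[0,-1.2,0],[0,-1.8,0],[0,-2.4,0],[0,-3,0]],"turn":[0,0,0,0,0],"fingers":[0,0,0,0,0]}' | grep -E "pos|force"
python3 -m creep '{"slide":[[0,-0.6,0],[0,-1.2,0],[0,-1.8,0],[0,-2.4,0],[0,-3,0]],"turn":[0,0,0,0,0],"fingers":[0,0,0,0,0]}' | grep -E "pos|force"
python3 -m creep '{"slide":[[0,-0.6,0],[0,-1.2,0],[0,-1.8,0],[0,-2.4,0],[0,-3,0]],"turn":[0,0,0,0,0],"fingers":[0,0,0,0,0]}' | grep -E "pos|force"
python3 -m creep '{"slide":[[0,-0.6,0],[0,-1.2,0],[0,-1.2,0]],"turn":[0,0,0],"fingers":[0,0,0]}' | grep -E "pos|force"
python3 -m creep '{"slide":[[0,0,-2],[0,0,-4],[0,0,-6],[0,0,-8.5],[0,0,-8.5]],"turn":[0,0,0,0,0],"fingers":[0,0,0,0,0]}' | grep -E "pos|force"
python3 - <<'E'
from meas import *
snap('wrist','w8.png')
E
python3 go.py .0375 .065 .33
```

```text
eef_pos: [0.492, 0.0409, 0.2487]
force: [-0.5, 0.4, -0.7]
grip_force: 0.1
eef_pos: [0.4928, 0.0709, 0.2487]
force: [0.6, -0.6, -0.6]
grip_force: 0.1
eef_pos: [0.4935, 0.1009, 0.2487]
force: [0.0, -0.8, 0.1]
grip_force: 0.1
eef_pos: [0.4943, 0.1309, 0.2487]
force: [1.1, -0.8, -0.3]
grip_force: 0.0
eef_pos: [0.4946, 0.1433, 0.2487]
force: [0.2, -0.1, -0.3]
grip_force: 0.0
eef_pos: [0.4957, 0.1425, 0.3375]
force: [1.6, -0.1, 0.8]
grip_force: 0.0
clock 16.8833 tray [-0.0911  0.1494] z 0.3358 yaw -1.43 F [ 0.1 -0.  -0.5] w 4.792886660991541e-06
slide cm [12.84  8.45  0.62]
turn 0.06812907895053355
```

View pics/w8.png

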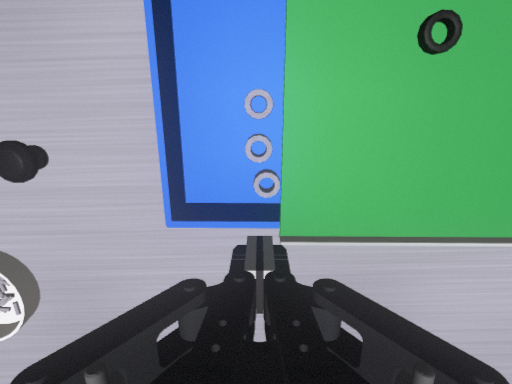

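All three steel rings are in the blue bin, at (258,103), (258,148) and (266,184). Now the black one.

```bash

python3 -m creep '{"slide":[[3.2,2.1,0],[6.4,4.2,0],[9.6,6.3,0],[12.8,8.4,0],[12.8,8.4,0]],"turn":[0,0,0,0,0],"fingers":[0,0,0,0,0]}' | grep -E "pos|force"
python3 -m creep '{"slide":[[0,0,2.5],[0,0,5],[0,0,7],[0,0,8],[0,0,8]],"turn":[0,0,0,0,0],"fingers":[0,0,0,0,0]}' | grep -E "pos|force"
python3 go.py .0375 -.15 .248
```

```text
eef_pos: [0.625, 0.0515, 0.3329]
force: [-1.3, -0.7, 0.7]
grip_force: 0.0
eef_pos: [0.6193, 0.055, 0.2508]
force: [-0.3, 0.1, 0.2]
grip_force: 0.0
clock 17.7167 tray [0.0352 0.0653] z 0.2508 yaw -1.44 F [-0.3  0.1  0.2] w 9.877141358668483e-05
slide cm [ 0.21 21.53  0.29]
turn 0.06280788082753896
```

```bash

python3 -m creep '{"slide":[[0.2,0,0.2],[0.2,0.5,0.2],[0.2,1,0.2],[0.2,1.5,0.2],[0.2,2,0.2]],"turn":[0,0,0,0,0],"fingers":[0,0,0,0,0]}' | grep -E "pos|force"
python3 -m creep '{"slide":[[0,0.5,0],[0,1,0],[0,1.5,0],[0,2,0],[0,2.5,0]],"turn":[0,0,0,0,0],"fingers":[0,0,0,0,0]}' | grep -E "pos|force"
python3 -m creep '{"slide":[[0,0.6,0],[0,1.2,0],[0,1.8,0],[0,2.4,0],[0,3,0]],"turn":[0,0,0,0,0],"fingers":[0,0,0,0,0]}' | grep -E "pos|force"
python3 - <<'E'
from meas import *;from go import totray
s=snap('wrist','w9.png');im=s['image'];h=cv2.cvtColor(im,cv2.COLOR_RGB2HSV)
m=(h[...,2]<90).astype(np.uint8);m[:200]=0;m[278:]=0;m[:,:274]=0;m[:,350:]=0
p=cv2.findNonZero(m);print(cv2.boundingRect(p));x,y,w,hh=cv2.boundingRect(p);print(totray(ray(s,x+w-23,y+22,.079)[:2]))
r,o=meas(s,200);[print(totray(x[0]),*x) for x in o]
E
python3 go.py .0375 -.15 .248
```

```text
eef_pos: [0.6221, 0.0344, 0.2526]
force: [-0.5, 0.2, -0.9]
grip_force: 0.0
eef_pos: [0.6215, 0.0097, 0.2521]
force: [0.4, 4.2, 5.5]
grip_force: 3.1
eef_pos: [0.6207, -0.0203, 0.2521]
force: [0.5, 3.6, 6.4]
grip_force: 3.2
(274, 223, 43, 55)
[ 0.0409 -0.0305]
[0.0813 0.0192] [0.6642 0.0078] 2052.0 [172. 175. 108.]
clock 19.0167 tray [ 0.0386 -0.0109] z 0.2521 yaw -1.46 F [-0.1  1.9  6.5] w -0.00021790314621351493
slide cm [-0.12 13.91  0.41]
turn 0.04441839009470394
```

View pics/w9.png

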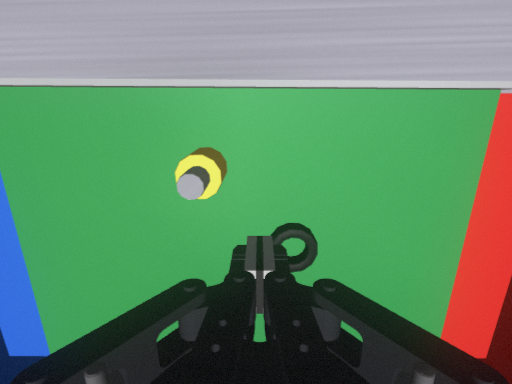

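The black ring at (293,247) is in contact, but this pass runs 3 mm higher and shows about 6 N of downward push. I'll back off, lower to the height used before and resume.

```bash

python3 -m creep '{"slide":[[0,-0.5,0],[0,-1,0],[0,-1.5,0],[0,-1.5,0.35],[0,-1.5,0.35]],"turn":[0,0,0,0,0],"fingers":[0,0,0,0,0]}' | grep -E "pos|force"
python3 - <<'E'
from meas import *;from go import totray
s=snap('wrist','w10.png')
r,o=meas(s,200);[print(totray(x[0]),*x) for x in o]
h=cv2.cvtColor(s['image'],cv2.COLOR_RGB2HSV);k=(h[225:280,276:350,2]<80).astype(np.uint8)
for r in k[::4]:print(''.join('.#'[q] for q in r))
E
python3 go.py .0375 -.15 .248
```

```text
eef_pos: [0.6207, -0.0044, 0.2475]
force: [-1.6, -0.8, -0.1]
grip_force: 0.0
[0.0147 0.021 ] [0.5976 0.0113] 256.5 [25. 38. 29.]
[ 0.0382 -0.0308] [ 0.6198 -0.0411] 1529.5 [47. 82. 55.]
[0.0814 0.018 ] [0.6642 0.0066] 2050.5 [180. 182. 115.]
...........................................###########....................
.................................#############################............
.............................######################################.......
..........................###########################################.....
........................####################..............#############...
######.................###############.......................#############
##########.............############.........................##############
###########.............##########........................################
###########..............#############................####################
############..............#############################################...
#############...............#########################################.....
##############...................################################.........
###############.........................###################...............
##################........................................................
clock 19.4833 tray [0.0381 0.0057] z 0.2477 yaw -1.39 F [-0.4 -0.1  0.1] w 0.00011164683786862323
slide cm [-0.09 15.57 -0.03]
turn 0.10981503834334605
```

```bash

python3 -m creep '{"slide":[[0,0.5,0],[0,1,0],[0,1.5,0],[0,2,0],[0,2.5,0]],"turn":[0,0,0,0,0],"fingers":[0,0,0,0,0]}' | grep -E "pos|force"
python3 -m creep '{"slide":[[0,0.5,0],[0,1,0]],"turn":[0,0],"fingers":[0,0]}' | grep -E "pos|force"
python3 go.py .0375 -.15 .248
```

```text
eef_pos: [0.6203, -0.0307, 0.2483]
force: [0.4, -0.2, -0.2]
grip_force: 0.1
eef_pos: [0.62, -0.0406, 0.2482]
force: [0.5, -0.3, 0.4]
grip_force: 0.2
clock 20.0667 tray [ 0.0384 -0.0303] z 0.2482 yaw -1.45 F [ 0.5 -0.3  0.4] w 6.379423960353854e-05
slide cm [-0.1  11.97  0.02]
turn 0.04961742378855649
```

Forces are back near zero, so I finish the sweep.

```bash

python3 -m creep '{"slide":[[0,0.6,0],[0,1.2,0],[0,1.8,0],[0,2.4,0],[0,3,0]],"turn":[0,0,0,0,0],"fingers":[0,0,0,0,0]}' | grep -E "pos|force"
python3 -m creep '{"slide":[[0,0.6,0],[0,1.2,0],[0,1.8,0],[0,2.4,0],[0,3,0]],"turn":[0,0,0,0,0],"fingers":[0,0,0,0,0]}' | grep -E "pos|force"
python3 -m creep '{"slide":[[0,0.6,0],[0,1.2,0],[0,1.8,0],[0,2.4,0],[0,3,0]],"turn":[0,0,0,0,0],"fingers":[0,0,0,0,0]}' | grep -E "pos|force"
python3 -m creep '{"slide":[[0,0.6,0],[0,1.2,0],[0,1.8,0],[0,2.4,0],[0,2.8,0]],"turn":[0,0,0,0,0],"fingers":[0,0,0,0,0]}' | grep -E "pos|force"
python3 -m creep '{"slide":[[0,0,-2],[0,0,-5],[0,0,-8],[0,0,-11],[0,0,-11]],"turn":[0,0,0,0,0],"fingers":[0,0,0,0,0]}' | grep -E "pos|force"
python3 - <<'E'
from h import *
snap('wrist','w11.png');s=snap('top','t2.png')
E
```

```text
eef_pos: [0.6193, -0.0705, 0.2482]
force: [0.9, 2.0, 0.6]
grip_force: 0.2
eef_pos: [0.6185, -0.1005, 0.2482]
force: [0.5, -0.0, 1.0]
grip_force: 0.2
eef_pos: [0.6178, -0.1305, 0.2482]
force: [-0.4, -0.7, -0.4]
grip_force: 0.0
eef_pos: [0.6171, -0.1587, 0.2482]
force: [-0.5, -0.4, 0.1]
grip_force: 0.0
eef_pos: [0.6186, -0.1585, 0.3641]
force: [1.2, -0.5, 0.2]
grip_force: 0.0
```

View pics/w11.png

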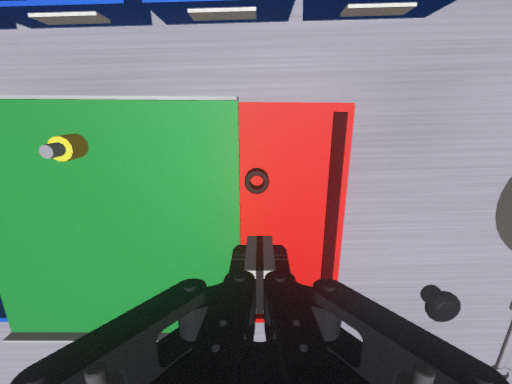

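The black ring is in the red bin at (257,181) and the gauge stands at (60,149). The robot is clear, so I hand in.

```bash
python3 -c "
from cell import bot
print(bot.hand_in())"
```

```text
the job is handed in; nothing more can be done
None
```

I swept the three steel collars into the blue bin and the black reject into the red bin, left the gauge standing on the tray, and handed the job in; the hand-in returned no verdict.

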